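Change over the patina boxes

ROBOT

A 6-joint arm with a two-finger parallel gripper is mounted at the origin on the work surface. World frame = base frame: x ahead of the robot, y to its left, z up, the work surface at z = 0. Lengths are in m, angles in degrees, forces in N, time in s.
With the tool pointing down it reaches from about 0.325 to 0.775 m from the base axis. Payload 5.5 kg.
Tool frame: the origin (TCP) lies at the very end of the fingers, on their centre line; the grasp point (between the pads) lies 19 mm behind it (arm.grip_point_offset is the distance from the TCP to the grasp point, in m); z points along the fingers, y is the line along which they close (so a half turn about z gives the same grasp; the last joint's range is limited). The gripper opens to 88 mm and grips with 3 to 60 N. Pads are 20 mm wide; open, the fingers measure 115 mm over their backs; the gripper's body (75 mm by 178 mm) begins 61 mm behind the grasp point.
Start: joints at [63.043, 5.22, 70.514, -0, 104.267, -3.249], TCP at [0.241, 0.549, 0.223] pointing down, gripper open.
Joint ranges: [-164.24, 164.24], [-49.07, 125.15], [9.68, 141.18], [-86.29, 266.29], [3.28, 154.24], [-151.56, 151.56]. Speed limits (degrees/s): [147.25, 147.25, 172.46, 180, 180, 180].

INTERFACE

Orientations are given as a 3x3 rotation matrix whose columns are the frame's x, y, z axes.
In Python, from station import sensors, vision, arm gives the robot as it stands.
- The arm moves only by the tool carry_out, never from a script. Its argument "rows" is a list of rows, each a list of 7 numbers: the closure in counts, from 0 (fully open) to 255 (shut), then the shift along the tool's x, y, z in m, then the turn, a rotation vector about the tool's x, y, z in rad. A call has 1 to 12 rows; each row shifts and turns the commanded pose from where the row before left it, along the tool's axes as they then stand; what a row does not reach is not made up. A row lasts 1/12 s, in which the tool goes at most 41.7 mm and 7.16 degrees, less where a joint would pass 70% of its speed; a pose out of reach is approached as far as the arm can. A call with a gripper value outside its range is refused whole. The fingers move at their own pace and stop on an object; "force" is the grip in N (left out, the last holds). Time passes only in rows, so rows that do not move let the fingers close. It gives the time, the measured TCP pose, the force, the opening and the grip force at its end, in the units of the state.
- sensors.observe(): the state, without advancing time (a new reading comes with each control period).
- vision.grab_frame(name): name is "scene" or "top" or "wrist"; returns (picture, depth): 420x560x3 uint8, red, green, blue; 420x560 float32, m along the optical axis (not along the pixel's ray), 0 where there is no reading.
- vision.get_calibration(name): a dict with "K" (3x3 intrinsics, pixels), "k1" (the pictures are not rectified: a ray, as slopes to the right and down, at radius r is drawn at 1 + k1 r^2 times it, then the intrinsics apply), "world_to_cam" (4x4, takes a point from world to camera coordinates). Camera axes: x right, y up, looking along -z (the intrinsics and any distortion apply to the point x, -y, -z); pixel columns grow to the right and rows downward; lengths in m; the calibration is good to about 2 mm. A picture is of the moment at which its call begins: read the wrist's pose just before it. get_calibration takes no time and is no camera call; for the wrist camera it gives the pose at the moment of the call.
- arm.finish_job(): hands the job in; it is judged then, once.
The state is a dict: "time_s": time; "q": joint angles; "qvel": joint speeds; "joint_efforts": joint torques, N m; "tool_pos": TCP position; "eef_rot": TCP orientation; "contact_force": force on the tool from outside, world axes, zero at the start; "ft_torque": the same for the moment, N m; "opening": finger opening in m; "grasp_force": force on a finger pad.
Only numpy, scipy, OpenCV 4.12 (cv2) and the standard library are available. Lean on these libraries where they do the work, as an engineer would, in place of code of your own. Each camera call takes 0.05 s, during which the arm holds its last target. There are 200 camera calls.

TASK

Of the two glazed patina boxes on the coppersmith's bench, one holds a bare copper bowl that is about to be fumed and the other a finished green bowl that must be aired. Using the brass handles, lower the sash of the box with the bare copper bowl until it is fully shut, and raise the sash of the box with the green bowl all the way up; leave them like that.

Things in the scene. Friction and masses are not known exactly. Their poses are not given: they have to be found in the camera images.
- sash_copper (a joint): sash of the box with the bare orange copper bowl: height raised in m, 0 shut, 0.11 top stop. Blue-framed clear pane 190 wide, 145 tall, 12 thick (mm), sliding vertically on the box's robot-facing side, standing out above it. Stays where left; lifting takes 11 N, lowering 4 N. Box: fixed, clear with dark wood, 200 x 200 x 160 tall, guides 200 tall, vent stub 202 tall at its far left
- handle_copper (a point): centre of the level brass bar on top of the sash of the box with the bare orange copper bowl: bar 14 x 14 mm, 110 long, on two end posts (86 between), 28 clear below to the sash's top rail. 200 mm above the bench when shut, 310 when fully raised. y along the bar, z up, x from the sash into the box (away from the robot, turned up to 0.35 rad)
- sash_green (a joint): sash of the box with the blue-green bowl: height raised in m, 0 shut, 0.11 top stop. Blue-framed clear pane 190 wide, 145 tall, 12 thick (mm), sliding vertically on the box's robot-facing side, standing out above it. Stays where left; lifting takes 11 N, lowering 4 N. Box: fixed, clear with dark wood, 200 x 200 x 160 tall, guides 200 tall, vent stub 202 tall at its far left
- handle_green (a point): centre of the level brass bar on top of the sash of the box with the blue-green bowl: bar 14 x 14 mm, 110 long, on two end posts (86 between), 28 clear below to the sash's top rail. 200 mm above the bench when shut, 310 when fully raised. y along the bar, z up, x from the sash into the box (away from the robot, turned up to 0.35 rad)

How it is judged (in metres and radians):
At the end, for the whole second after the job is handed in: The sash of the box with the bare copper bowl is within 12 mm of fully shut, the sash of the box with the green bowl is within 15 mm of fully raised, and both are at rest (value of joint sash_copper below 0.012 m and value of joint sash_green above 0.095 m and velocity of joint sash_copper between -0.01 and 0.01 m/s and velocity of joint sash_green between -0.01 and 0.01 m/s); the robot touches nothing.
It also fails if it takes over 45 s, if anything falls off the work surface, if the arm or the gripper's body presses on something with over 40 N, if the wrist force passes 120 N, or if a joint passes its speed limit or range.

## Working session

There is one attempt and no reset: what is moved stays moved. The work goes in short steps, Python scripts to look and compute and a tool call to move; the robot and the scene stay as the last step left them, time stands still between calls to the robot, and variables do not carry over. Pictures are saved under pics/ and viewed, at most 10 in all, crops included, and the job is handed in when it is done.

Besides the shell and the picture viewer there is one more tool, called after "Call:" by a JSON object that holds its "api" and its "payload". carry_out: Moves the arm, as the interface text tells. Its arguments: {"type":"object","properties":{"rows":{"type":"array","items":{"type":"array","items":{"type":"number"}}},"force":{"type":"number"}},"required":["rows"]}

```bash
mkdir -p pics; cat > h.py <<'E'
import numpy as np, cv2
from station import sensors, vision, arm
def grab(n):
    c=vision.get_calibration(n); p,d=vision.grab_frame(n)
    return np.array(p),np.array(d),c
def cloud(d,c):
    K=np.array(c["K"],float);k1=c["k1"]
    h,w=d.shape
    u,v=np.meshgrid(np.arange(w),np.arange(h))
    pts=np.stack([u,v],-1).reshape(-1,1,2).astype(float)
    n=cv2.undistortPoints(pts,K,np.array([k1,0,0,0.])).reshape(h,w,2)
    P=np.stack([n[...,0]*d,-n[...,1]*d,-d,np.ones_like(d)],-1)
    return (P@np.linalg.inv(np.array(c["world_to_cam"])).T)[...,:3]
E
python3 - <<'E'
from h import *
for n in("scene","top"):
    p,d,c=grab(n); cv2.imwrite(f"pics/{n}0.png",p[...,::-1]); np.savez(f"{n}0.npz",p=p,d=d,W=cloud(d,c))
E
```

```text
(no output)
```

View pics/scene0.png

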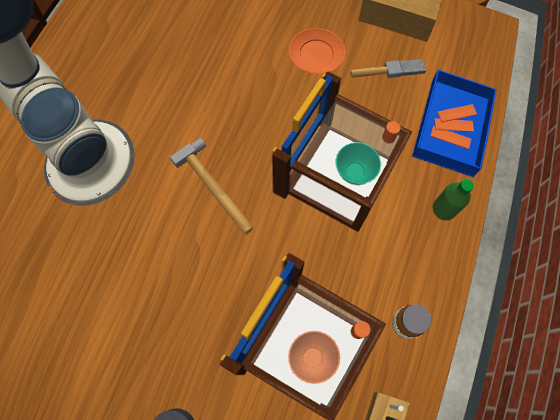

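View pics/top0.png

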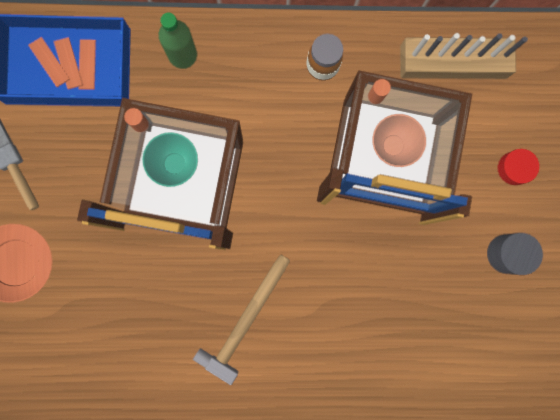

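The scene view shows the green bowl box around (340,150) and the copper bowl box around (310,335). In the top view, green is at left with its bar near (142,221), and copper at right with its bar near (412,187). Next I segment the brass bars.

```bash
python3 - <<'E'
from h import *
for n in("scene","top"):
    z=np.load(n+"0.npz");p,d,W=z["p"],z["d"],z["W"]
    hs=cv2.cvtColor(p,cv2.COLOR_RGB2HSV)
    m=((hs[...,0]>=15)&(hs[...,0]<=28)&(hs[...,1]>150)&(hs[...,2]>130)&(d>0)&(W[...,2]>.17)).astype(np.uint8)
    m=cv2.morphologyEx(m,cv2.MORPH_OPEN,np.ones((3,3)))
    k,l,s,c=cv2.connectedComponentsWithStats(m)
    for i in range(1,k):
        if s[i,4]<60: continue
        P=W[l==i]; zt=np.percentile(P[:,2],90); T=P[P[:,2]>zt-.006]
        r=cv2.minAreaRect((T[:,:2]*1000).astype(np.float32))
        v=np.linalg.svd(T[:,:2]-T[:,:2].mean(0),full_matrices=False)[2][0]
        print(n,c[i].round(),s[i,4],"med",np.median(T,0).round(4),"ztop",zt.round(4),"rect",[np.round(x,1) for x in r],"dir",v.round(3))
    for nm,b in (("tallest",W[...,2]>.1),): print(W[b][:,2].max())
E
```

```text
scene [309. 100.] 342 med [0.4912 0.1829 0.2574] ztop 0.2591 rect [array([490.8, 184.6]), array([108.2,  15.2]), np.float64(79.5)] dir [-0.188 -0.982]
scene [261. 306.] 564 med [ 0.544  -0.2139  0.274 ] ztop 0.2759 rect [array([ 543.8, -211.9]), array([109.7,  14. ]), np.float64(79.2)] dir [-0.188 -0.982]
1.0342671887677912
0.9849535800299057
```

```bash
cat >> h.py <<'E'
G=np.array([.4908,.1840,.252]); C=np.array([.5438,-.2125,.269])
hx=np.array([.982,-.188,0])
def plan(t):
    s=sensors.observe(); R=np.array(s["eef_rot"]); p=np.array(s["tool_pos"])
    y=R.T@hx; a=np.arctan2(-y[0],y[1]); a=(a+np.pi/2)%np.pi-np.pi/2
    print("t",s["time_s"],"p",p.round(4),"q6",s["q"][5],"F",np.round(s["contact_force"],1),"open",s["opening"])
    print("R",R.round(3).tolist()); print("shift tool",(R.T@(np.array(t)-p)).round(4),"rotz",a.round(4),"z.x,y",R[:2,2].round(4))
E
python3 - <<'E'
from h import *
plan(G+[0,0,.08])
z=np.load("top0.npz");p,d,W=z["p"],z["d"],z["W"]
for u,v in((142,221),(412,187)): print(p[v,u],d[v,u],W[v,u])
E
```

```text
t 0.1 p [0.2411 0.5491 0.2216] q6 -3.2489690592000247 F [-1.1  0.2  0.3] open 0.08766813083191376
R [[-0.916, 0.402, -0.001], [0.402, 0.916, -0.002], [0.0, -0.002, -1.0]]
shift tool [-0.3754 -0.2341 -0.11  ] rotz 1.3462 z.x,y [-0.0008 -0.0016]
[215 169  90] 0.72192174 [0.49069868 0.18401833 0.2587922 ]
[214 167  90] 0.7240528 [ 0.54186259 -0.2098425   0.27285458]
```

Call:
{"api": "carry_out", "payload": {"rows": [[0, -0.0313, -0.0195, -0.0092, 0, 0, 0], [0, -0.0313, -0.0195, -0.0092, 0, 0, 0], [0, -0.0313, -0.0195, -0.0092, 0, 0, 0], [0, -0.0313, -0.0195, -0.0092, 0, 0, 0], [0, -0.0313, -0.0195, -0.0092, 0, 0, 0], [0, -0.0313, -0.0195, -0.0092, 0, 0, 0], [0, -0.0313, -0.0195, -0.0092, 0, 0, 0], [0, -0.0313, -0.0195, -0.0092, 0, 0, 0], [0, -0.0313, -0.0195, -0.0092, 0, 0, 0], [0, -0.0313, -0.0195, -0.0092, 0, 0, 0], [0, -0.0313, -0.0195, -0.0092, 0, 0, 0], [0, -0.0313, -0.0195, -0.0092, 0, 0, 0]], "force": 50}}

```text
time_s: 1.1
tool_pos: [0.4917, 0.1824, 0.3331]
eef_rot: [[-0.916, 0.402, -0.001], [0.402, 0.916, -0.0], [0.0, -0.0, -1.0]]
contact_force: [0.8, 0.4, 0.2]
opening: 0.0882
grasp_force: 0.0
```

Call:
{"api": "carry_out", "payload": {"rows": [[0, 0, 0, 0, 0, 0, 0.1224], [0, 0, 0, 0, 0, 0, 0.1224], [0, 0, 0, 0, 0, 0, 0.1224], [0, 0, 0, 0, 0, 0, 0.1224], [0, 0, 0, 0, 0, 0, 0.1224], [0, 0, 0, 0, 0, 0, 0.1224], [0, 0, 0, 0, 0, 0, 0.1224], [0, 0, 0, 0, 0, 0, 0.1224], [0, 0, 0, 0, 0, 0, 0.1224], [0, 0, 0, 0, 0, 0, 0.1224], [0, 0, 0, 0, 0, 0, 0.1224], [0, 0, 0, 0, 0, 0, 0]]}}

```text
time_s: 2.1
tool_pos: [0.491, 0.184, 0.3325]
eef_rot: [[0.193, 0.981, -0.001], [0.981, -0.193, -0.0], [-0.0, -0.001, -1.0]]
contact_force: [0.0, 0.1, -0.2]
opening: 0.0877
grasp_force: 0.0
```

```bash
python3 - <<'E'
from h import *
plan(G-[0,0,.019])
p,d,c=grab("wrist"); cv2.imwrite("pics/w1.png",p[...,::-1]); W=cloud(d,c)
m=(d>0)&(abs(W[...,2]-.257)<.008)&(np.linalg.norm(W[...,:2]-G[:2],axis=-1)<.08)
T=W[m]; print(len(T),cv2.minAreaRect((T[:,:2]*1000).astype(np.float32)),np.percentile(T[:,2],[50,90]))
E
```

```text
t 2.1 p [0.491  0.184  0.3325] q6 27.935651925602958 F [ 0.   0.1 -0.2] open 0.08772253961646485
R [[0.193, 0.981, -0.001], [0.981, -0.193, -0.0], [-0.0, -0.001, -1.0]]
shift tool [-0.     -0.0001  0.0995] rotz -0.0047 z.x,y [-0.0009 -0.0003]
2101 ((491.28118896484375, 186.06695556640625), (109.05785369873047, 13.568286895751953), 79.38557434082031) [0.25747221 0.2583778 ]
```

View pics/w1.png

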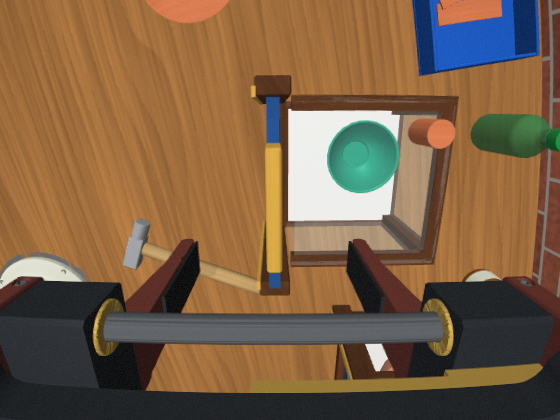

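The wrist view shows the green box's brass bar, at (274,205), centred between the open fingers and square to them. I descend, grip, and lift.

Call:
{"api": "carry_out", "payload": {"rows": [[0, 0, 0, 0.02, 0, 0, 0], [0, 0, 0, 0.02, 0, 0, 0], [0, 0, 0, 0.02, 0, 0, 0], [0, 0, 0, 0.02, 0, 0, 0], [0, 0, 0, 0.019, 0, 0, 0], [0, 0, 0, 0, 0, 0, 0], [255, 0, 0, 0, 0, 0, 0], [255, 0, 0, 0, 0, 0, 0], [255, 0, 0, 0, 0, 0, 0], [255, 0, 0, 0, 0, 0, 0], [255, 0, 0, 0, 0, 0, 0], [255, 0, 0, 0, 0, 0, 0]], "force": 55}}

```text
time_s: 3.15
tool_pos: [0.4913, 0.1842, 0.2348]
eef_rot: [[0.188, 0.982, 0.001], [0.982, -0.188, 0.0], [0.001, 0.001, -1.0]]
contact_force: [0.2, 0.4, -1.0]
opening: 0.0507
grasp_force: 0.0
```

Call:
{"api": "carry_out", "payload": {"rows": [[255, 0, 0, 0, 0, 0, 0], [255, 0, 0, 0, 0, 0, 0], [255, 0, 0, 0, 0, 0, 0], [255, 0, 0, -0.002, 0, 0, 0], [255, 0, 0, -0.002, 0, 0, 0], [255, 0, 0, -0.002, 0, 0, 0], [255, 0, 0, -0.002, 0, 0, 0], [255, 0, 0, -0.002, 0, 0, 0]]}}

```text
time_s: 3.82
tool_pos: [0.4916, 0.1839, 0.2421]
eef_rot: [[0.188, 0.982, -0.001], [0.982, -0.188, -0.001], [-0.001, -0.001, -1.0]]
contact_force: [5.4, 0.2, -10.6]
opening: 0.0136
grasp_force: 55.0
```

Call:
{"api": "carry_out", "payload": {"rows": [[255, 0, 0, -0.004, 0, 0, 0], [255, 0, 0, -0.005, 0, 0, 0], [255, 0, 0, -0.005, 0, 0, 0], [255, 0, 0, -0.005, 0, 0, 0], [255, 0, 0, -0.005, 0, 0, 0], [255, 0, 0, -0.005, 0, 0, 0], [255, 0, 0, -0.005, 0, 0, 0], [255, 0, 0, -0.005, 0, 0, 0], [255, 0, 0, -0.004, 0, 0, 0], [255, 0, 0, -0.003, 0, 0, 0], [255, 0, 0, 0, 0, 0, 0], [255, 0, 0, 0, 0, 0, 0]]}}

```text
time_s: 4.82
tool_pos: [0.4916, 0.184, 0.289]
eef_rot: [[0.189, 0.982, -0.0], [0.982, -0.189, -0.001], [-0.001, -0.0, -1.0]]
contact_force: [6.0, -0.9, -9.2]
opening: 0.0135
grasp_force: 55.0
```

Call:
{"api": "carry_out", "payload": {"rows": [[255, 0, 0, -0.001, 0, 0, 0], [255, 0, 0, -0.001, 0, 0, 0], [255, 0, 0, 0, 0, 0, 0]]}}

```text
time_s: 5.07
tool_pos: [0.4916, 0.1839, 0.2907]
eef_rot: [[0.189, 0.982, -0.001], [0.982, -0.189, -0.001], [-0.001, -0.001, -1.0]]
contact_force: [5.4, -0.2, -9.0]
opening: 0.0136
grasp_force: 55.0
```

```bash
python3 - <<'E'
from h import *
plan(G)
p,d,c=grab("top"); W=cloud(d,c)
hs=cv2.cvtColor(p,cv2.COLOR_RGB2HSV)
m=(d>0)&(abs(W[...,2]-.31)<.03)&(np.linalg.norm(W[...,:2]-G[:2],axis=-1)<.07)&(hs[...,0]>=12)&(hs[...,0]<=28)&(hs[...,1]>110)
print(m.sum(),np.percentile(W[m][:,2],[10,50,90]) if m.any() else "")
E
```

```text
t 5.0667 p [0.4916 0.1839 0.2907] q6 27.67648934695647 F [ 5.4 -0.2 -9. ] open 0.013607289203639622
R [[0.189, 0.982, -0.001], [0.982, -0.189, -0.001], [-0.001, -0.001, -1.0]]
shift tool [-0.0001 -0.0008  0.0387] rotz -0.0005 z.x,y [-0.0007 -0.0007]
393 [0.30577481 0.30890059 0.31057109]
```

Call:
{"api": "carry_out", "payload": {"rows": [[255, 0, 0, -0.001, 0, 0, 0], [255, 0, 0, -0.001, 0, 0, 0], [255, 0, 0, 0, 0, 0, 0]]}}

```text
time_s: 5.37
tool_pos: [0.4916, 0.1839, 0.2927]
eef_rot: [[0.189, 0.982, -0.001], [0.982, -0.189, -0.001], [-0.001, -0.0, -1.0]]
contact_force: [6.4, -1.2, -8.7]
opening: 0.0135
grasp_force: 55.0
```

Call:
{"api": "carry_out", "payload": {"rows": [[255, 0, 0, -0.001, 0, 0, 0], [255, 0, 0, -0.001, 0, 0, 0], [255, 0, 0, 0, 0, 0, 0]]}}

```text
time_s: 5.62
tool_pos: [0.4916, 0.1839, 0.2947]
eef_rot: [[0.189, 0.982, -0.001], [0.982, -0.189, -0.001], [-0.001, -0.001, -1.0]]
contact_force: [5.9, -0.9, -9.6]
opening: 0.0133
grasp_force: 55.0
```

Call:
{"api": "carry_out", "payload": {"rows": [[0, 0, 0, 0, 0, 0, 0], [0, 0, 0, 0, 0, 0, 0], [0, 0, 0, 0, 0, 0, 0], [0, 0, 0, 0, 0, 0, 0], [0, 0, 0, 0, 0, 0, 0], [0, 0, 0, 0, 0, 0, 0], [0, 0, 0, 0, 0, 0, 0], [0, 0, 0, -0.02, 0, 0, 0], [0, 0, 0, -0.02, 0, 0, 0], [0, 0, 0, -0.02, 0, 0, 0], [0, 0, 0, -0.01, 0, 0, 0], [0, 0, 0, 0, 0, 0, 0]]}}

```text
time_s: 6.62
tool_pos: [0.4914, 0.1842, 0.3691]
eef_rot: [[0.188, 0.982, 0.005], [0.982, -0.188, 0.001], [0.002, 0.004, -1.0]]
contact_force: [0.5, -0.7, 0.0]
opening: 0.0869
grasp_force: 0.0
```

```bash
python3 - <<'E'
from h import *
plan(C+[0,0,.09])
for n in ("wrist","scene"):
    p,d,c=grab(n); W=cloud(d,c); hs=cv2.cvtColor(p,cv2.COLOR_RGB2HSV)
    for nm,B in(("G",G),("C",C)):
        m=(d>0)&(W[...,2]>.235)&(W[...,2]<.33)&(np.linalg.norm(W[...,:2]-B[:2],axis=-1)<.07)&(hs[...,0]>=15)&(hs[...,0]<=28)&(hs[...,1]>130)
        if m.sum()>20: T=W[m]; print(n,nm,m.sum(),np.percentile(T[:,2],[10,50,90]).round(4),cv2.minAreaRect((T[:,:2]*1000).astype(np.float32)))
E
```

```text
t 6.6167 p [0.4914 0.1842 0.3691] q6 27.68654442695549 F [ 0.5 -0.7  0. ] open 0.08689319787942917
R [[0.188, 0.982, 0.005], [0.982, -0.188, 0.001], [0.002, 0.004, -1.0]]
shift tool [-0.3797  0.1262  0.0098] rotz -0.0003 z.x,y [0.0045 0.0014]
wrist G 2471 [0.3113 0.3129 0.3138] ((491.36138916015625, 185.88922119140625), (109.42159271240234, 13.581321716308594), 79.63373565673828)
scene G 556 [0.285  0.3118 0.314 ] ((491.99652099609375, 184.0939178466797), (111.96297454833984, 14.926453590393066), 79.21870422363281)
scene C 609 [0.2716 0.2739 0.2758] ((543.9865112304688, -212.247314453125), (110.1324234008789, 14.493087768554688), 79.12799072265625)
```

Green's bar centre is at about 0.306 m, so the sash is raised about 0.106 m, which is enough. On to the copper box.

Call:
{"api": "carry_out", "payload": {"rows": [[0, -0.0316, 0.0105, 0, 0, 0, 0], [0, -0.0316, 0.0105, 0, 0, 0, 0], [0, -0.0316, 0.0105, 0, 0, 0, 0], [0, -0.0316, 0.0105, 0, 0, 0, 0], [0, -0.0316, 0.0105, 0, 0, 0, 0], [0, -0.0316, 0.0105, 0, 0, 0, 0], [0, -0.0316, 0.0105, 0.001, 0, 0, 0], [0, -0.0316, 0.0105, 0.001, 0, 0, 0], [0, -0.0316, 0.0105, 0.001, 0, 0, 0], [0, -0.0316, 0.0105, 0.001, 0, 0, 0], [0, -0.0316, 0.0105, 0.001, 0, 0, 0], [0, -0.0316, 0.0105, 0.001, 0, 0, 0]]}}

```text
time_s: 7.72
tool_pos: [0.5432, -0.2136, 0.3582]
eef_rot: [[0.188, 0.982, -0.002], [0.982, -0.188, 0.001], [0.001, -0.002, -1.0]]
contact_force: [0.7, -0.9, 0.1]
opening: 0.0881
grasp_force: 0.0
```

Call:
{"api": "carry_out", "payload": {"rows": [[0, 0, 0, 0, 0, 0, 0], [0, 0, 0, 0, 0, 0, 0], [0, 0, 0, 0, 0, 0, 0]]}}

```text
time_s: 7.97
tool_pos: [0.5433, -0.2116, 0.3589]
eef_rot: [[0.188, 0.982, -0.002], [0.982, -0.188, 0.001], [0.001, -0.002, -1.0]]
contact_force: [0.6, 0.4, 0.5]
opening: 0.0878
grasp_force: 0.0
```

```bash
python3 - <<'E'
from h import *
plan(C-[0,0,.019])
p,d,c=grab("wrist"); cv2.imwrite("pics/w2.png",p[...,::-1]); W=cloud(d,c); hs=cv2.cvtColor(p,cv2.COLOR_RGB2HSV)
m=(d>0)&(abs(W[...,2]-.274)<.01)&(np.linalg.norm(W[...,:2]-C[:2],axis=-1)<.08)&(hs[...,0]>=15)&(hs[...,0]<=28)&(hs[...,1]>130)
T=W[m]; print(len(T),cv2.minAreaRect((T[:,:2]*1000).astype(np.float32)),np.percentile(T[:,2],[50,90]))
E
```

```text
t 7.9667 p [ 0.5433 -0.2116  0.3589] q6 -13.769790033800797 F [0.6 0.4 0.5] open 0.08780474193883488
R [[0.188, 0.982, -0.002], [0.982, -0.188, 0.001], [0.001, -0.002, -1.0]]
shift tool [-0.0008  0.0009  0.1089] rotz -0.0004 z.x,y [-0.0017  0.0012]
1915 ((544.68017578125, -211.529052734375), (108.38433074951172, 13.432047843933105), 78.88788604736328) [0.27378583 0.27472736]
```

View pics/w2.png

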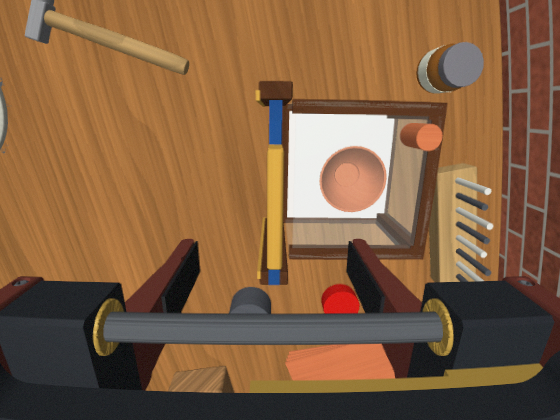

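The wrist view shows the copper box's bar, at (275,208), square and centred between the fingers. I descend, grip, and lower.

Call:
{"api": "carry_out", "payload": {"rows": [[0, 0, 0.001, 0.022, 0, 0, 0], [0, 0, 0, 0.022, 0, 0, 0], [0, 0, 0, 0.022, 0, 0, 0], [0, 0, 0, 0.022, 0, 0, 0], [0, 0, 0, 0.022, 0, 0, 0], [0, 0, 0, 0, 0, 0, 0], [255, 0, 0, 0, 0, 0, 0], [255, 0, 0, 0, 0, 0, 0], [255, 0, 0, 0, 0, 0, 0], [255, 0, 0, 0, 0, 0, 0], [255, 0, 0, 0, 0, 0, 0], [255, 0, 0, 0, 0, 0, 0]], "force": 50}}

```text
time_s: 9.02
tool_pos: [0.5447, -0.2123, 0.2509]
eef_rot: [[0.188, 0.982, 0.001], [0.982, -0.188, -0.001], [-0.0, 0.001, -1.0]]
contact_force: [1.0, -0.6, -0.4]
opening: 0.0511
grasp_force: 0.0
```

Call:
{"api": "carry_out", "payload": {"rows": [[255, 0, 0, 0, 0, 0, 0], [255, 0, 0, 0, 0, 0, 0], [255, 0, 0, 0, 0, 0, 0], [255, 0, 0, 0, 0, 0, 0], [255, 0, 0, 0.004, 0, 0, 0], [255, 0, 0, 0.005, 0, 0, 0], [255, 0, 0, 0.005, 0, 0, 0], [255, 0, 0, 0.005, 0, 0, 0], [255, 0, 0, 0.005, 0, 0, 0], [255, 0, 0, 0.005, 0, 0, 0], [255, 0, 0, 0.005, 0, 0, 0], [255, 0, 0, 0.005, 0, 0, 0]]}}

```text
time_s: 10.02
tool_pos: [0.5446, -0.2123, 0.2107]
eef_rot: [[0.188, 0.982, 0.001], [0.982, -0.188, -0.0], [-0.0, 0.001, -1.0]]
contact_force: [1.8, -1.0, 4.6]
opening: 0.0138
grasp_force: 50.0
```

Call:
{"api": "carry_out", "payload": {"rows": [[255, 0, 0, 0.005, 0, 0, 0], [255, 0, 0, 0.005, 0, 0, 0], [255, 0, 0, 0.005, 0, 0, 0], [255, 0, 0, 0.004, 0, 0, 0], [255, 0, 0, 0.003, 0, 0, 0], [255, 0, 0, 0.001, 0, 0, 0], [255, 0, 0, 0, 0, 0, 0], [255, 0, 0, 0, 0, 0, 0]]}}

```text
time_s: 10.68
tool_pos: [0.5446, -0.2123, 0.1873]
eef_rot: [[0.188, 0.982, -0.0], [0.982, -0.188, 0.0], [0.0, -0.0, -1.0]]
contact_force: [5.3, -2.3, 0.5]
opening: 0.0134
grasp_force: 50.0
```

Call:
{"api": "carry_out", "payload": {"rows": [[255, 0, 0, 0.001, 0, 0, 0], [255, 0, 0, 0.001, 0, 0, 0], [255, 0, 0, 0.001, 0, 0, 0], [255, 0, 0, 0, 0, 0, 0]]}}

```text
time_s: 11.02
tool_pos: [0.5446, -0.2123, 0.1851]
eef_rot: [[0.188, 0.982, 0.001], [0.982, -0.188, -0.0], [-0.0, 0.001, -1.0]]
contact_force: [4.3, -1.5, 2.6]
opening: 0.0138
grasp_force: 50.0
```

Call:
{"api": "carry_out", "payload": {"rows": [[255, 0, 0, 0.001, 0, 0, 0], [255, 0, 0, 0, 0, 0, 0]]}}

```text
time_s: 11.18
tool_pos: [0.5446, -0.2123, 0.1841]
eef_rot: [[0.188, 0.982, 0.0], [0.982, -0.188, -0.0], [-0.0, 0.0, -1.0]]
contact_force: [4.7, -2.8, 2.7]
opening: 0.0135
grasp_force: 50.0
```

Near shut, so I release, retreat upward and check both sashes.

Call:
{"api": "carry_out", "payload": {"rows": [[255, 0, 0, 0.001, 0, 0, 0], [0, 0, 0, 0, 0, 0, 0], [0, 0, 0, 0, 0, 0, 0], [0, 0, 0, 0, 0, 0, 0], [0, 0, 0, 0, 0, 0, 0], [0, 0, 0, 0, 0, 0, 0], [0, 0, 0, 0, 0, 0, 0], [0, 0, 0, 0, 0, 0, 0], [0, 0, 0, -0.02, 0, 0, 0], [0, 0, 0, -0.03, 0, 0, 0], [0, 0, 0, -0.03, 0, 0, 0], [0, 0, 0, -0.02, 0, 0, 0]]}}

```text
time_s: 12.18
tool_pos: [0.5445, -0.2123, 0.2862]
eef_rot: [[0.188, 0.982, 0.002], [0.982, -0.188, -0.001], [-0.001, 0.003, -1.0]]
contact_force: [-0.2, -0.6, 1.6]
opening: 0.0835
grasp_force: 0.0
```

Call:
{"api": "carry_out", "payload": {"rows": [[0, 0, 0, -0.02, 0, 0, 0], [0, 0, 0, 0, 0, 0, 0], [0, 0, 0, 0, 0, 0, 0]]}}

```text
time_s: 12.43
tool_pos: [0.5448, -0.2124, 0.3039]
eef_rot: [[0.188, 0.982, 0.002], [0.982, -0.188, -0.001], [-0.001, 0.002, -1.0]]
contact_force: [-0.7, -0.4, 0.2]
opening: 0.0878
grasp_force: 0.0
```

```bash
python3 - <<'E'
from h import *
plan(C)
for n in ("wrist","scene","top"):
    p,d,c=grab(n); W=cloud(d,c); hs=cv2.cvtColor(p,cv2.COLOR_RGB2HSV)
    if n=="scene": cv2.imwrite("pics/s2.png",p[...,::-1])
    for nm,B,lo,hi in(("G",G,.28,.33),("C",C,.18,.25)):
        m=(d>0)&(W[...,2]>lo)&(W[...,2]<hi)&(np.linalg.norm(W[...,:2]-B[:2],axis=-1)<.06)&(hs[...,0]>=13)&(hs[...,0]<=28)&(hs[...,1]>110)
        if m.sum()>20: print(n,nm,m.sum(),np.percentile(W[m][:,2],[10,50,90]).round(4))
E
```

```text
t 12.4333 p [ 0.5448 -0.2124  0.3039] q6 -13.78258797363267 F [-0.7 -0.4  0.2] open 0.0877582519338831
R [[0.188, 0.982, 0.002], [0.982, -0.188, -0.001], [-0.001, 0.002, -1.0]]
shift tool [-0.0003 -0.001   0.0349] rotz -0.0002 z.x,y [ 0.0021 -0.001 ]
wrist C 1876 [0.2121 0.2134 0.2144]
scene G 516 [0.2953 0.3121 0.314 ]
scene C 213 [0.2109 0.2139 0.2154]
top G 877 [0.3108 0.313  0.3145]
top C 451 [0.2086 0.2135 0.2155]
```

View pics/s2.png

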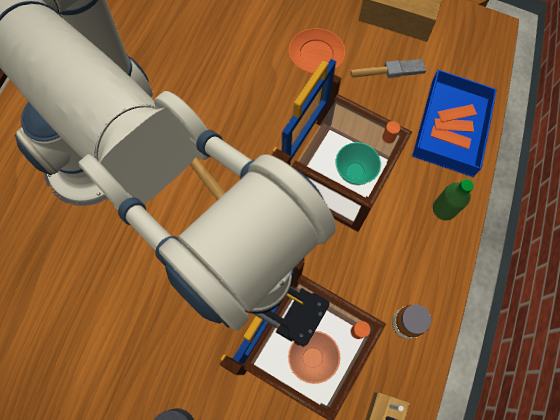

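The view shows the green sash raised, with its bar near (313,88), and the copper sash nearly down. The bar tops read 0.313 m (green, about 4 mm below the stop) and 0.2135 m (copper, about 6 mm open). I press the copper bar down the rest of the way with closed fingers.

Call:
{"api": "carry_out", "payload": {"rows": [[255, 0, 0, 0, 0, 0, 0], [255, 0, 0, 0, 0, 0, 0], [255, 0, 0, 0, 0, 0, 0], [255, 0, 0, 0, 0, 0, 0], [255, 0, 0, 0, 0, 0, 0], [255, 0, 0, 0, 0, 0, 0], [255, 0, 0, 0, 0, 0, 0], [255, 0, 0, 0, 0, 0, 0], [255, 0, 0, 0.025, 0, 0, 0], [255, 0, 0, 0.025, 0, 0, 0], [255, 0, 0, 0.025, 0, 0, 0], [255, 0, 0, 0.01, 0, 0, 0]], "force": 20}}

```text
time_s: 13.58
tool_pos: [0.5434, -0.2118, 0.2139]
eef_rot: [[0.188, 0.982, -0.005], [0.982, -0.188, 0.002], [0.001, -0.005, -1.0]]
contact_force: [-0.2, -0.4, 3.8]
opening: 0.0115
grasp_force: 3.1
```

Call:
{"api": "carry_out", "payload": {"rows": [[255, 0, 0, 0.002, 0, 0, 0], [255, 0, 0, 0.002, 0, 0, 0], [255, 0, 0, 0.002, 0, 0, 0], [255, 0, 0, 0.001, 0, 0, 0], [255, 0, 0, 0.001, 0, 0, 0], [255, 0, 0, 0, 0, 0, 0]]}}

```text
time_s: 14.08
tool_pos: [0.5449, -0.2125, 0.2117]
eef_rot: [[0.188, 0.982, 0.002], [0.982, -0.188, -0.001], [-0.001, 0.003, -1.0]]
contact_force: [-0.3, -0.0, 4.1]
opening: 0.0006
grasp_force: 1.8
```

Call:
{"api": "carry_out", "payload": {"rows": [[255, 0, 0, 0.001, 0, 0, 0], [255, 0, 0, 0.001, 0, 0, 0], [255, 0, 0, 0.001, 0, 0, 0], [255, 0, 0, 0, 0, 0, 0]]}}

```text
time_s: 14.42
tool_pos: [0.5449, -0.2124, 0.2074]
eef_rot: [[0.188, 0.982, 0.002], [0.982, -0.188, -0.001], [-0.0, 0.002, -1.0]]
contact_force: [2.2, -1.6, 3.6]
opening: 0.0004
grasp_force: 1.9
```

Call:
{"api": "carry_out", "payload": {"rows": [[255, 0, 0, 0.001, 0, 0, 0], [255, 0, 0, 0, 0, 0, 0]]}}

```text
time_s: 14.58
tool_pos: [0.5449, -0.2124, 0.2073]
eef_rot: [[0.188, 0.982, 0.002], [0.982, -0.188, -0.001], [-0.001, 0.002, -1.0]]
contact_force: [1.7, -0.5, 7.5]
opening: 0.0005
grasp_force: 3.7
```

The force rose and the travel stopped at 0.207 m, which is fully shut. I retreat.

Call:
{"api": "carry_out", "payload": {"rows": [[255, 0, 0, -0.01, 0, 0, 0], [255, 0, 0, -0.03, 0, 0, 0], [255, 0, 0, -0.03, 0, 0, 0], [255, 0, 0, -0.03, 0, 0, 0], [255, 0, 0, 0, 0, 0, 0], [255, 0, 0, 0, 0, 0, 0], [255, 0, 0, 0, 0, 0, 0]]}}

```text
time_s: 15.17
tool_pos: [0.5442, -0.2122, 0.3048]
eef_rot: [[0.188, 0.982, -0.002], [0.982, -0.188, 0.001], [0.001, -0.002, -1.0]]
contact_force: [-0.1, 0.8, -0.1]
opening: 0.0001
grasp_force: 0.0
```

```bash
python3 - <<'E'
from h import *
plan(C)
ok={}
p,d,c=grab("top"); W=cloud(d,c); hs=cv2.cvtColor(p,cv2.COLOR_RGB2HSV)
for nm,B,lo,hi in(("G",G,.28,.33),("C",C,.18,.25)):
    m=(d>0)&(W[...,2]>lo)&(W[...,2]<hi)&(np.linalg.norm(W[...,:2]-B[:2],axis=-1)<.06)&(hs[...,0]>=13)&(hs[...,0]<=28)&(hs[...,1]>110)
    ok[nm]=np.median(W[m][:,2]); print(nm,m.sum(),ok[nm])
if ok["C"]<.211 and ok["G"]>.308: print(arm.finish_job())
E
```

```text
t 15.1667 p [ 0.5442 -0.2122  0.3048] q6 -13.78045640474032 F [-0.1  0.8 -0.1] open 0.00012526517166083068
R [[0.188, 0.982, -0.002], [0.982, -0.188, 0.001], [0.001, -0.002, -1.0]]
shift tool [-0.0004 -0.0003  0.0358] rotz -0.0003 z.x,y [-0.0019  0.0009]
G 879 0.3129745891615753
C 447 0.2069437713998621
the job is handed in; nothing more can be done
None
```

The job is handed in at about 15 s: the copper-bowl sash is fully shut (bar top at 0.207 m), the green-bowl sash is raised to about 0.106 m of 0.110 m (inside the 15 mm tolerance), and the arm is clear of both boxes.

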